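Point out the amber check filter, then shut the filter box

ROBOT

A 6-joint arm with a two-finger parallel gripper is mounted at the origin on a cart in front of the work surface, level with it; the furniture and walls round the work are solid. World frame = base frame: x ahead of the robot, y to its left, z up, the work surface at z = 0. Lengths are in mm, angles in rad, forces in N, time in s.
With the tool pointing down it reaches from about 350 to 975 mm from the base axis. Payload 7.1 kg.
Tool frame: the origin (TCP) lies between the finger pads, 19 mm behind the fingertips; this is the grasp point; z points along the fingers, y is the line along which they close (so a half turn about z gives the same grasp; the last joint's range is limited). The gripper opens to 88 mm and grips with 3 to 60 N. Pads are 20 mm wide; open, the fingers measure 115 mm over their backs; the gripper's body (75 mm by 178 mm) begins 61 mm behind the grasp point.
Start: joints at [-1.313, 0.423, 1.63, -0, 1.089, -0.019], TCP at [170.818, -601.187, 241.375] pointing down, gripper open.
Joint ranges: [-3, 3], [-0.9, 2.11], [0.09, 2.58], [-1.31, 4.45], [0.11, 2.69], [-2.54, 2.54]. Speed limits (rad/s): [2.39, 2.39, 3.01, 3.14, 3.14, 3.14].

INTERFACE

Orientations are given as a rotation vector (axis times angle).
In Python, from workcell import ctrl gives the robot as it stands.
- The arm moves only by the shell command python3 jog.py FILE [OPENING], which reads ROWS from the file FILE. ROWS is a JSON list of rows, 1 to 5 of them, each an object with the fields tx, ty, tz (the shift in mm), rx, ry, rz (a rotation vector in rad); a field left out counts as zero; each row shifts and turns the commanded pose from where the row before left it, along the tool's axes as they then stand; what a row does not reach is not made up. A row lasts 1/12 s, in which the tool goes at most 41.7 mm and 0.125 rad, less where a joint would pass 70% of its speed; a pose out of reach is approached as far as the arm can. OPENING is the finger opening in mm, set as the command begins (- or left out keeps the last). The fingers move at their own pace and stop on an object; the grip force is fixed at half the most. Time passes only in rows, so rows that do not move let the fingers close. It prints the time, the measured TCP pose, the force, the opening and the grip force at its end. Input that does not fit is refused with a message, and nothing moves.
- ctrl.get_obs(): the state, without advancing time (a new reading comes with each control period).
- ctrl.get_image(name): name is "scene" or "side" or "wrist"; returns a dict with "img" (420x560x3 uint8, red, green, blue), "fx", "fy", "cx", "cy" (pixels), "k1" (the pictures are not rectified: a ray, as slopes to the right and down, at radius r is drawn at 1 + k1 r^2 times it, then the intrinsics apply), "R" (3x3) and "t" (3): a world point X has camera coordinates R X + t. Camera axes: x right, y down, z forward; pixel columns grow to the right and rows downward; lengths in mm; the calibration is good to about 2 mm. A picture is of the moment at which its call begins. There is no depth.
- ctrl.close_job(): hands the job in; it is judged then, once.
The state is a dict: "t": time; "qpos": joint angles; "qvel": joint speeds; "joint_torque": joint torques, N m; "ee_pos": TCP position; "orientation": TCP orientation; "ft_force": force on the tool from outside, world axes, zero at the start; "moment": the same for the moment, N m; "width": finger opening in mm; "grasp_force": force on a finger pad.
Only numpy, scipy, OpenCV 4.12 (cv2) and the standard library are available. Lean on these libraries where they do the work, as an engineer would, in place of code of your own. Each camera call takes 0.05 s, during which the arm holds its last target. There are 200 camera calls.

TASK

The photometer's check filters stand in the open blue box; show me which one is the amber filter: hold the fingertips straight above it, about 2 cm over its cap, for two seconds without touching it, coming down from above and not over any other filter. Then gently push the lid over with the fingertips and press it fully shut so the glass stays clean, and back away. Do not touch any of the filters, and leave everything else standing where it is.

Things in the scene. Friction and masses are not known exactly. Their poses are not given: they have to be found in the camera images.
- cuvette_box: small dark blue hinged box, 66 x 120 x 49 mm shut, fixed to the worktop. Origin at the centre of its underside; z up, x from its front (towards the robot) to the hinge, y along its length. Base rim at z = 30 mm. Four places in a row at x = 0, y = -42, -14, 14, 42 mm, floor at z = 16 mm; which filter stands where varies.
- cuvette_box_lid (a joint): lid, rad: 0 shut flush, 1.92 fully open, leaning back; starts above 1.6. Hinge line along the box's y at x = 34, z = 31 mm; shut, it reaches 66 mm forward of the hinge, flat top at z = 49 mm. Damped hinge, 0.05 N m s/rad (about 1 N at the edge for 1 rad/s): below the balance point near 1.2 rad it sinks very slowly and must be pushed down; above it, it sinks open.
- filter_amber_top (a point): centre of the top face of the amber filter's cap, 26 mm above its underside, 42 mm above the worktop; z up
- filter_amber: cuvette-sized photometer filter, black holder 14 mm square with a amber (orange-yellow) glass pane and cap, 26 mm tall, loose, standing upright in one of the four places of the box. Origin at the centre of its underside, z up.
- filter_green: cuvette-sized photometer filter, black holder 14 mm square with a green glass pane and cap, 26 mm tall, loose, standing upright in one of the four places of the box. Origin at the centre of its underside, z up.
- filter_blue: cuvette-sized photometer filter, black holder 14 mm square with a blue glass pane and cap, 26 mm tall, loose, standing upright in one of the four places of the box. Origin at the centre of its underside, z up.
- filter_grey: cuvette-sized photometer filter, black holder 14 mm square with a light grey glass pane and cap, 26 mm tall, loose, standing upright in one of the four places of the box. Origin at the centre of its underside, z up.
- filter_green_top (a point): centre of the top face of the green filter's cap, z up
- filter_blue_top (a point): centre of the top face of the blue filter's cap, z up
- filter_grey_top (a point): centre of the top face of the grey filter's cap, z up
- amber_vial: bystander: brown glass vial with a dark cap, 44 mm across, 76 mm tall, beside the left (+y) end of the box; origin under its centre
- tweezers: bystander: pale tweezers lying on the worktop beside the right (-y) end of the box, 138 x 14 x 10 mm; origin under its centre
- timer: bystander: white digital timer, 64 x 64 x 20 mm; origin under its centre
- conductivity_meter: bystander: white hand-held meter with blue keys lying on its back, 155 x 68 x 28 mm; origin under its centre
- bottle_sink_1: bystander: clear bottle with a teal cap, 53 mm across, 178 mm tall; origin under its centre
- bottle_sink_3: bystander: clear bottle with a teal cap, 53 mm across, 186 mm tall; origin under its centre
- cap_loose: bystander: loose teal bottle cap, 32 mm across, 16 mm tall; origin under its centre

How it is judged:
By the outcome, as a careful person would: the job done as asked, in the order asked, and still so for the second after the job is handed in, with the robot touching nothing.
It also fails if it takes over 45 s, if anything falls off the work surface, if the arm or the gripper's body presses on something with over 40 N, if the wrist force passes 120 N, or if a joint passes its speed limit or range.

## Working session

There is one attempt and no reset: what is moved stays moved. The work goes in short steps, Python scripts to look and compute and a shell command to move; the robot and the scene stay as the last step left them, time stands still between calls to the robot, and variables do not carry over. Pictures are saved under pics/ and viewed, at most 10 in all, crops included, and the job is handed in when it is done.

```bash
ls; mkdir -p pics
python3 - <<'E'
from workcell import ctrl
import cv2,pickle
o=ctrl.get_obs();print(o['t'],o['ee_pos'],o['orientation'],o['width'])
d={n:ctrl.get_image(n) for n in('scene','side')}
pickle.dump(d,open('a.pkl','wb'))
for n in d:
  cv2.imwrite(f'pics/{n}0.png',d[n]['img'][:,:,::-1]); print(n,d[n]['fx'],d[n]['k1'],d[n]['R'].tolist() if hasattr(d[n]['R'],'tolist') else d[n]['R'],d[n]['t'])
E
```

```text
jog.py
pics
workcell.py
0.0 [ 170.69009966 -600.6945182   240.60494376] [-3.11005659e+00 -4.33260533e-01  3.11134995e-04] 87.24105902014693
scene 474.5267333819778 -0.10699077255049351 [[0.5302991951634958, -0.8478093010077262, 0.0014672197310688767], [-0.3369435196494111, -0.2123434005607072, -0.9172673246140309], [0.7779793237453134, 0.4859317538123084, -0.3982693842886731]] [-266.78383718  225.62090356 1031.64119508]
side 534.4723928723986 0.04648375375677711 [[0.9998190625051854, -0.018085123805418567, 0.005896655678806775], [-0.0018999343488871672, -0.40338162517337284, -0.9150298654808803], [0.018927030953682096, 0.9148530990106724, -0.40334299886058156]] [-515.78753232   41.63086584 1573.7265615 ]
```

View pics/scene0.png

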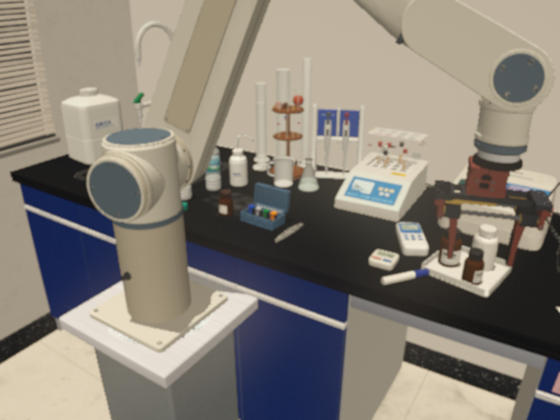

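View pics/side0.png

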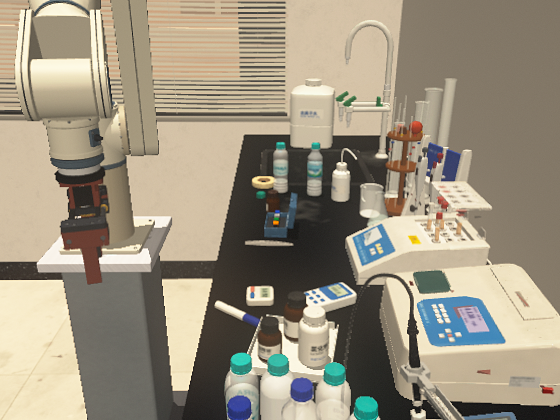

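The box is at about (265,212) in the scene view and (280,218) in the side view, lid open towards the far side, vial to its left and tweezers to its right. I'll enlarge both crops and cast rough rays.

```bash
cat > h.py <<'E'
import numpy as np,cv2
def ray(c,u,v):
    K=np.array([[c['fx'],0,c['cx']],[0,c['fy'],c['cy']],[0,0,1]]);
    n=cv2.undistortPoints(np.array([[[u,v]]],float),K,np.array([c['k1'],0,0,0.]))[0,0]
    R=np.array(c['R']);return -R.T@np.array(c['t']),R.T@np.array([n[0],n[1],1])
def plane(c,u,v,z):
    o,d=ray(c,u,v);return (o+d*(z-o[2])/d[2]).round(1)
def tri(*cuv):
    A=0;b=0
    for c,u,v in cuv:
        o,d=ray(c,u,v);d=d/np.linalg.norm(d);P=np.eye(3)-np.outer(d,d);A=A+P;b=b+P@o
    return np.linalg.solve(A,b).round(1)
def proj(c,X):
    R=np.array(c['R']);p=R@np.array(X,float)+c['t'];s=p[:2]/p[2];s=s*(1+c['k1']*(s@s))
    return np.array([c['fx']*s[0]+c['cx'],c['fy']*s[1]+c['cy']]).round(1)
E
python3 - <<'E'
import pickle,cv2,numpy as np
from h import *
d=pickle.load(open('a.pkl','rb'));s,e=d['scene'],d['side']
print(plane(s,264,214,42),plane(e,275,222,42))
a=cv2.resize(s['img'][180:245,210:310],None,fx=7.9,fy=4.5*1,interpolation=cv2.INTER_CUBIC)
f=lambda i,y,x:cv2.resize(i[y:y+60,x:x+80],None,fx=5,fy=5,interpolation=cv2.INTER_CUBIC)
im=np.hstack([f(s['img'],180,230),f(e['img'],190,240)])
cv2.imwrite('pics/crop0.png',im[:,:,::-1])
E
```

```text
[453.5  27.4  42. ] [483.6   5.8  42. ]
```

View pics/crop0.png

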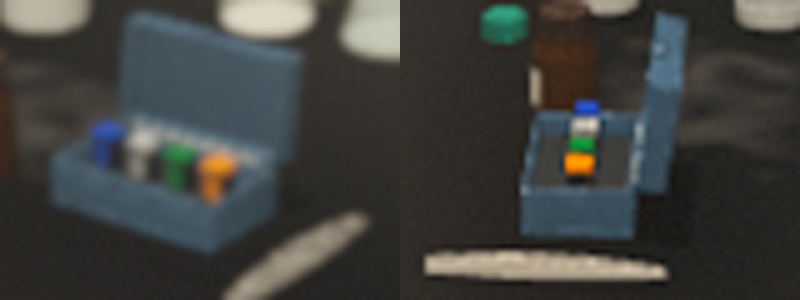

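Order from +y to −y: blue, grey, green, amber (amber at the right end, scene ≈(273,212), side ≈(276,222)). Next I'll triangulate the caps.

Run:
```python
import pickle,cv2,numpy as np
from h import *
d=pickle.load(open('a.pkl','rb'));s,e=d['scene'],d['side']
box={'scene':(244,200,284,224),'side':(268,206,290,228)}
rng={'amber':((8,150,110),(24,255,255)),'green':((40,120,60),(80,255,255)),'blue':((108,140,90),(125,255,255))}
P={}
for k,(lo,hi) in rng.items():
  uv=[]
  for n in box:
    x0,y0,x1,y1=box[n];h=cv2.cvtColor(d[n]['img'][y0:y1,x0:x1],cv2.COLOR_RGB2HSV)
    m=cv2.inRange(h,lo,hi);nn,l,st,ce=cv2.connectedComponentsWithStats(m)
    i=1+np.argmax(st[1:,4]);uv.append((ce[i]+[x0,y0]).round(1));print(k,n,st[i],uv[-1])
  P[k]=tri((s,*uv[0]),(e,*uv[1]));print(k,P[k],plane(s,*uv[0],38),plane(e,*uv[1],38))
# rim corners: scene near front corner, left, right ; side front/right corners
for n,u,v,z in [('scene',230+208/5,180+222/5,30),('scene',230+52/5,180+172/5,30),('side',240+123/5,190+188/5,30),('side',240+236/5,190+190/5,30),('scene',230+128/5,180+12/5,90),('scene',230+302/5,180+52/5,90),('side',240+262/5,190+12/5,90)]:
  print(n,plane(d[n],u,v,z))
```

```text
amber scene [26 12  7  8 32] [272.7 214.6]
amber side [ 5 14  6  5 25] [275.4 222.4]
amber [484.2  17.7  33. ] [470.8   8.4  38. ] [484.8  12.   38. ]
green scene [19 10  6  7 21] [265.1 212. ]
green side [ 6 12  5  3 11] [276.1 218.6]
green [486.4  46.1  33.3] [474.2  37.4  38. ] [486.9  40.2  38. ]
blue scene [ 5  5  5  8 26] [250.6 207.9]
blue side [ 7  4  5  3 15] [277. 211.]
blue [489.1 101.4  33.9] [475.8  91.1  38. ] [489.7  99.5  38. ]
scene [427.9 -15.6  30. ]
scene [435.4  99.8  30. ]
side [453.2  -7.4  30. ]
side [519.2 -10.6  30. ]
scene [549.7 122.9  90. ]
scene [549.9  -3.8  90. ]
side [537.7 124.8  90. ]
```

```bash
python3 - <<'E'
import pickle
from h import *
from scipy.spatial.transform import Rotation as R
d=pickle.load(open('a.pkl','rb'));s,e=d['scene'],d['side']
for nm,u,v in [('bottleA',281,192),('bottleB',315,195),('white',341,200),('beaker',371,213),('vial',273,212),('timer',260,303),('tweezL',246,244),('tweezR',293,244),('cap',262,197)]: print(nm,plane(e,u,v,0))
for nm,u,v in [('vial',226,212),('white',238,185),('beaker',285,187),('bottle',214,188),('flask',309,189)]: print('scene',nm,plane(s,u,v,0))
print(R.from_rotvec([-3.110,-.4333,0]).as_matrix().round(3))
E
echo '[{}]' > rows.txt && python3 jog.py rows.txt 0
```

```text
bottleA [504.8 368.2   0. ]
bottleB [625.  337.7   0. ]
white [711.8 288.9   0. ]
beaker [796.7 172.5   0. ]
vial [476.8 182.3   0. ]
timer [ 448.8 -366.6    0. ]
tweezL [400.5 -54.7   0. ]
tweezR [535.2 -55.6   0. ]
cap [437.8 318.6   0. ]
scene vial [477.8 188.8   0. ]
scene white [687.5 298.4   0. ]
scene beaker [761.  144.4   0. ]
scene bottle [618.3 353.1   0. ]
scene flask [789.9  62.5   0. ]
[[ 0.962  0.273 -0.   ]
 [ 0.273 -0.962  0.002]
 [ 0.    -0.002 -1.   ]]
t: 0.18
ee_pos: [170.7, -600.9, 240.9]
orientation: [-3.111, -0.433, 0.0]
ft_force: [0.1, 0.3, -0.7]
width: 84.2
grasp_force: 0.0
```

```bash
for i in 1 ; do echo '[{"tx": 23.4,"ty": -25.4},{"tx": 23.4,"ty": -25.4},{"tx": 23.4,"ty": -25.4},{"tx": 23.4,"ty": -25.4},{"tx": 23.4,"ty": -25.4}]' > rows.txt && python3 jog.py rows.txt 0
echo '[{"tx": 23.4,"ty": -25.4},{"tx": 23.4,"ty": -25.4},{"tx": 23.4,"ty": -25.4},{"tx": 23.4,"ty": -25.4},{"tx": 23.4,"ty": -25.4}]' > rows.txt && python3 jog.py rows.txt | head -3
echo '[{"tx": 23.4,"ty": -25.4},{"tx": 23.4,"ty": -25.4},{"tx": 23.4,"ty": -25.4},{"tx": 23.4,"ty": -25.4},{"tx": 23.4,"ty": -25.4}]' > rows.txt && python3 jog.py rows.txt | head -3
echo '[{"tx": 23.4,"ty": -25.4,"rz": 0.111},{"tx": 23.4,"ty": -25.4,"rz": 0.111},{"rz": 0.111},{},{}]' > rows.txt && python3 jog.py rows.txt;done
python3 - <<'E'
from workcell import ctrl
import cv2,pickle
w=ctrl.get_image('wrist');pickle.dump(w,open('w.pkl','wb'))
cv2.imwrite('pics/wrist1.png',w['img'][:,:,::-1]); print(w['R'],w['t'],w['fx'],w['k1'])
E
```

```text
t: 0.6
ee_pos: [248.9, -445.5, 241.2]
orientation: [-3.111, -0.433, 0.0]
ft_force: [-1.0, 0.2, 1.2]
width: 51.1
grasp_force: 0.0
t: 1.02
ee_pos: [326.8, -291.3, 241.4]
orientation: [3.112, 0.433, 0.0]
t: 1.43
ee_pos: [404.7, -137.1, 241.5]
orientation: [3.111, 0.433, 0.0]
t: 1.85
ee_pos: [437.7, -80.2, 241.2]
orientation: [3.141, -0.073, -0.001]
ft_force: [0.5, 0.7, -0.1]
width: 0.6
grasp_force: 0.0
[[-4.60217241e-02 -9.98940418e-01 -2.04813448e-04]
 [-9.53720569e-01  4.38774296e-02  2.97475793e-01]
 [-2.97151606e-01  1.38856836e-02 -9.54729339e-01]] [-60.61670188 386.099274   522.11435801] 352.5194323203403 -0.09145120856872013
```

View pics/wrist1.png

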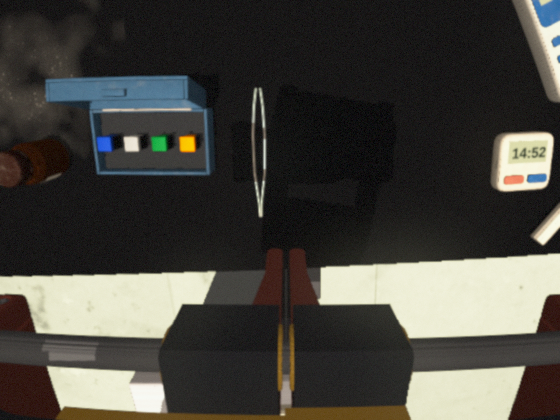

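The wrist view shows caps blue (104,143), grey (132,143), green (160,143), amber (188,143); front rim corners about (97,173) and (212,173); lid standing at the top (rows 77–105).

Run:
```python
import pickle
from h import *
w=pickle.load(open('w.pkl','rb'));d=pickle.load(open('a.pkl','rb'))
h=cv2.cvtColor(w['img'],cv2.COLOR_RGB2HSV)[130:156,95:200]
for k,lo,hi in [('amber',(8,150,110),(24,255,255)),('green',(40,120,60),(80,255,255)),('blue',(108,150,110),(125,255,255)),('grey',(0,0,130),(180,60,255))]:
  m=cv2.inRange(h,lo,hi);n,l,st,ce=cv2.connectedComponentsWithStats(m);i=1+np.argmax(st[1:,4])
  x,y,ww,hh,a=st[i];u,v=x+ww/2-.5+95,y+hh/2-.5+130
  print(k,st[i],u,v,plane(w,u,v,42))
print('rim',plane(w,97,173,30),plane(w,212,173,30),'lid outer edge top',[plane(w,47,y,95) for y in(80,101)],[plane(w,188,y,95) for y in(77,101)])
for a,b,c in [((188,143),(272.7,214.6),(275.4,222.4))]: print(tri((w,*a),(d['scene'],*b),(d['side'],*c)))
```

```text
amber [ 84   5  17  18 274] 187.0 143.5 [485.6  12.6  42. ]
green [ 56   4  17  18 258] 159.0 142.5 [488.2  40.1  42. ]
blue [  1   6  16  16 229] 103.5 143.5 [490.7  96.5  42. ]
grey [ 29   6  15  16 223] 131.0 143.5 [488.9  68.3  42. ]
rim [459.7 115.8  30. ] [453.1  -6.2  30. ] lid outer edge top [array([550.1, 108.5,  95. ]), array([533.6, 111.9,  95. ])] [array([542.8,  -9.3,  95. ]), array([524.6,  -7.3,  95. ])]
[484.2  15.7  33.3]
```

```bash
echo '[{"tx": 8.7,"ty": -19},{"tx": 8.7,"ty": -19},{"tx": 8.7,"ty": -19},{"tx": 8.7,"ty": -19},{"tx": 8.7,"ty": -19}]' > rows.txt && python3 jog.py rows.txt |head -3
echo '[{"tz": 20},{"tz": 20},{"tz": 20},{"tz": 20},{}]' > rows.txt && python3 jog.py rows.txt|head -3
python3 - <<'E'
import pickle
from h import *
from workcell import ctrl
print(ctrl.get_obs()['ee_pos'])
w=ctrl.get_image('wrist');pickle.dump(w,open('w2.pkl','wb'))
h=cv2.cvtColor(w['img'],cv2.COLOR_RGB2HSV)
for k,lo,hi in [('amber',(8,150,110),(24,255,255)),('green',(40,120,60),(80,255,255)),('blue',(108,170,120),(125,255,255))]:
  m=cv2.inRange(h,lo,hi);m[280:]=0;n,l,st,ce=cv2.connectedComponentsWithStats(m)
  for i in range(1,n):
    x,y,ww,hh,a=st[i]
    if a>150: print(k,st[i],plane(w,x+ww/2-.5,y+hh/2-.5,42))
cv2.imwrite('pics/wrist2.png',w['img'][:,:,::-1])
E
```

```text
t: 2.32
ee_pos: [486.2, 11.7, 241.4]
orientation: [3.14, -0.079, -0.0]
t: 2.73
ee_pos: [483.6, 11.0, 158.4]
orientation: [3.14, -0.079, -0.01]
[483.57876139  11.02214979 158.38384111]
amber [273 193  19  26 436] [488.7  12.9  42. ]
green [236 193  20  25 425] [490.5  40.8  42. ]
blue [164 199  21  19 339] [490.9  96.6  42. ]
```

View pics/wrist2.png

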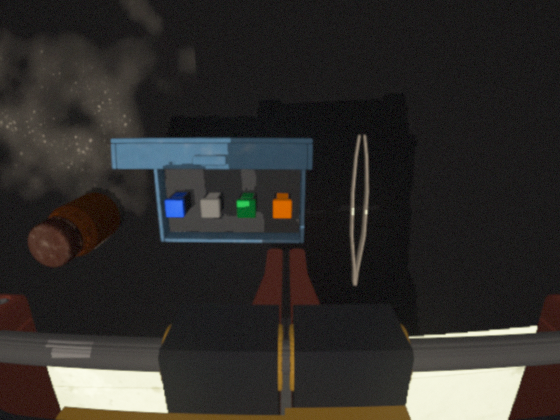

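The lower squares are the cap tops (amber ≈ cols 274–291, rows 200–217); the small tabs above are their far sides, so I re-measure on the top faces only. TCP also drifted to x 483.6.

Run:
```python
import pickle
from h import *
w=pickle.load(open('w2.pkl','rb'))
print('cam',-np.array(w['R']).T@w['t'])
h=cv2.cvtColor(w['img'],cv2.COLOR_RGB2HSV)
for k,lo,hi in [('amber',(8,150,110),(24,255,255)),('green',(40,120,60),(80,255,255))]:
  m=cv2.inRange(h,lo,hi);m[280:]=0;n,l,st,ce=cv2.connectedComponentsWithStats(m);i=1+np.argmax(st[1:,4]);x,y,ww,hh,a=st[i]
  print(k,[(y+j,int((l[y+j]==i).sum()),int(h[y+j,x+9,2])) for j in range(hh)])
for p in [(282.3,208.5),(246,208.5),(176,207)]: print(plane(w,*p,42))
print('top sides',plane(w,274,217,42),plane(w,291,201,42))
print('rim front',plane(w,160,241,30),plane(w,305,241,30))
```

```text
cam [567.26085648   6.21037248 300.33071158]
amber [(np.int32(193), 9, 114), (np.int32(194), 11, 140), (np.int32(195), 11, 146), (np.int32(196), 11, 146), (np.int32(197), 11, 140), (np.int32(198), 11, 138), (np.int32(199), 16, 145), (np.int32(200), 18, 171), (np.int32(201), 19, 199), (np.int32(202), 19, 212), (np.int32(203), 19, 211), (np.int32(204), 19, 210), (np.int32(205), 19, 210), (np.int32(206), 19, 211), (np.int32(207), 19, 209), (np.int32(208), 19, 213), (np.int32(209), 19, 211), (np.int32(210), 19, 212), (np.int32(211), 19, 211), (np.int32(212), 19, 211), (np.int32(213), 19, 213), (np.int32(214), 19, 207), (np.int32(215), 19, 212), (np.int32(216), 19, 210), (np.int32(217), 18, 189), (np.int32(218), 16, 125)]
green [(np.int32(193), 7, 64), (np.int32(194), 11, 66), (np.int32(195), 10, 66), (np.int32(196), 11, 77), (np.int32(197), 12, 88), (np.int32(198), 11, 77), (np.int32(199), 18, 78), (np.int32(200), 19, 119), (np.int32(201), 19, 167), (np.int32(202), 20, 194), (np.int32(203), 19, 198), (np.int32(204), 20, 200), (np.int32(205), 20, 193), (np.int32(206), 20, 157), (np.int32(207), 20, 118), (np.int32(208), 19, 100), (np.int32(209), 19, 98), (np.int32(210), 19, 98), (np.int32(211), 19, 95), (np.int32(212), 19, 95), (np.int32(213), 19, 93), (np.int32(214), 19, 97), (np.int32(215), 19, 96), (np.int32(216), 19, 92), (np.int32(217), 17, 91)]
[486.3  12.8  42. ]
[487.7  40.6  42. ]
[491.6  94.9  42. ]
top sides [479.7  19.5  42. ] [492.    5.8  42. ]
rim front [459.1 117.1  30. ] [453.4  -4.2  30. ]
```

```bash
echo '[{"tx": 2.3,"ty": -1.9},{"tz": 15},{"tz": 15},{"tz": 15},{"tz": 15}]' > rows.txt && python3 jog.py rows.txt|head -3
echo '[{"tz": 8},{"tz": 6},{},{}]' > rows.txt && python3 jog.py rows.txt
```

```text
t: 3.2
ee_pos: [490.2, 13.7, 102.5]
orientation: [-3.14, 0.079, -0.006]
t: 3.53
ee_pos: [489.1, 13.9, 88.0]
orientation: [-3.141, 0.08, -0.001]
ft_force: [0.2, -0.4, 0.4]
width: 0.6
grasp_force: 0.0
```

```bash
echo '[{"tx": -2.5,"ty": 0.9,"tz": 5},{},{}]' > rows.txt && python3 jog.py rows.txt|head -3
echo '[{},{}]' > rows.txt && python3 jog.py rows.txt|head -3
python3 - <<'E'
from workcell import ctrl
import pickle,cv2,numpy as np
d={n:ctrl.get_image(n) for n in('scene','side')};w=ctrl.get_image('wrist')
f=lambda i,y,x:cv2.resize(i[y:y+90,x:x+80],None,fx=5,fy=5,interpolation=cv2.INTER_CUBIC)
im=np.hstack([f(d['scene']['img'],150,230),f(d['side']['img'],160,240)])
cv2.imwrite('pics/hov.png',im[:,:,::-1]);pickle.dump((d,w),open('hov.pkl','wb'))
print(ctrl.get_obs()['ee_pos'])
E
```

```text
t: 3.78
ee_pos: [485.9, 13.2, 82.6]
orientation: [3.141, -0.08, 0.0]
t: 3.95
ee_pos: [486.2, 13.2, 82.6]
orientation: [-3.141, 0.08, -0.001]
[486.14709906  13.22334386  82.50044763]
```

View pics/hov.png

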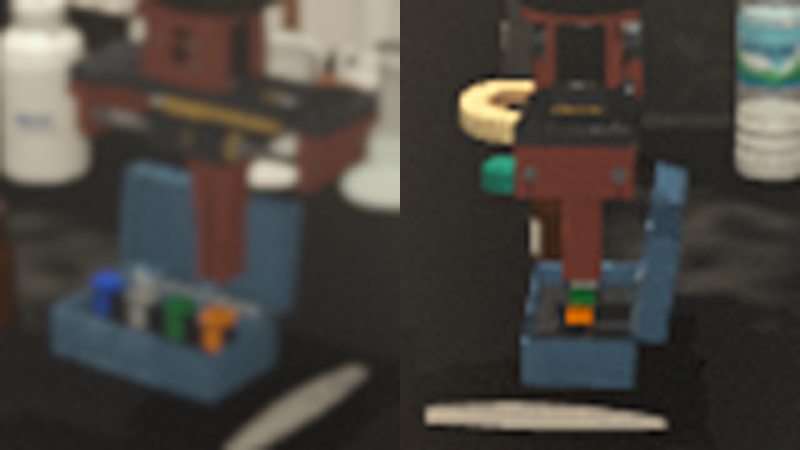

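The fingertips are directly above the amber cap in both views (scene ≈(274,205), side ≈(276,216)), about 2 cm up, touching nothing. I'll hold here for over 2 s.

```bash
for i in 1 2 3 4 5 6; do echo '[{},{},{},{},{}]' > rows.txt && python3 jog.py rows.txt|head -2; done
echo '[{"tz": -15},{"tz": -25},{"tz": -25},{"tz": -25},{"tz": -20}]' > rows.txt && python3 jog.py rows.txt|head -3
```

```text
t: 4.52
ee_pos: [486.0, 13.2, 82.4]
t: 4.93
ee_pos: [486.0, 13.2, 82.4]
t: 5.35
ee_pos: [486.1, 13.2, 82.4]
t: 5.77
ee_pos: [486.1, 13.2, 82.4]
t: 6.18
ee_pos: [486.0, 13.2, 82.4]
t: 6.6
ee_pos: [486.1, 13.2, 82.4]
t: 7.02
ee_pos: [486.3, 13.2, 194.1]
orientation: [-3.141, 0.08, -0.002]
```

```bash
echo '[{"tx": 28},{"tx": 28},{"tx": 28},{"tx": 28},{}]' > rows.txt && python3 jog.py rows.txt|head -2
echo '[{"ty": -14},{"ty": -14},{"ty": -13},{"tz": 20},{}]' > rows.txt && python3 jog.py rows.txt|head -2
echo '[{"tz": 20},{"tz": 20},{"tz": 20},{"tz": 16},{}]' > rows.txt && python3 jog.py rows.txt
python3 - <<'E'
from workcell import ctrl
import cv2,numpy as np
d={n:ctrl.get_image(n) for n in('scene','side')}
f=lambda i,y,x:cv2.resize(i[y:y+90,x:x+80],None,fx=5,fy=5,interpolation=cv2.INTER_CUBIC)
im=np.hstack([f(d['scene']['img'],150,230),f(d['side']['img'],160,240)])
cv2.imwrite('pics/beh.png',im[:,:,::-1])
print(ctrl.get_obs()['ee_pos'])
E
```

```text
t: 7.43
ee_pos: [602.7, 7.2, 192.9]
t: 7.85
ee_pos: [597.3, 50.4, 170.1]
t: 8.27
ee_pos: [597.1, 49.0, 93.8]
orientation: [3.14, -0.079, -0.009]
ft_force: [-0.6, 0.3, -0.6]
width: 0.3
grasp_force: 0.0
[599.31329805  48.96866686  96.58701441]
```

View pics/beh.png

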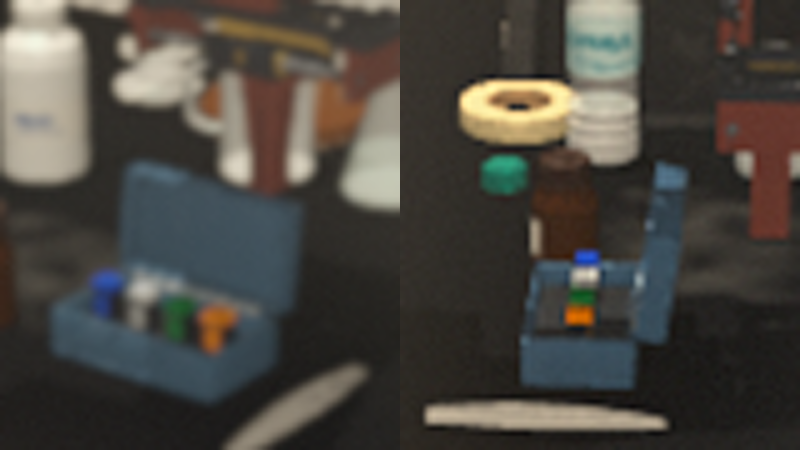

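Fingertips are behind the lid with clearance (side ≈(393,205), lid back face ≈(376,200)). I'll lower 5 mm and sweep slowly toward the robot.

```bash
echo '[{"tz": 5},{"tx": -7},{"tx": -7},{"tx": -7},{"tx": -5}]' > rows.txt && python3 jog.py rows.txt|head -4
echo '[{"tx": -4},{"tx": -4},{"tx": -4},{"tx": -4},{"tx": -4}]' > rows.txt && python3 jog.py rows.txt|head -4
echo '[{"tx": -4},{"tx": -4},{"tx": -4},{"tx": -4},{"tx": -4}]' > rows.txt && python3 jog.py rows.txt|head -4
```

```text
t: 8.78
ee_pos: [572.8, 49.8, 91.8]
orientation: [-3.141, 0.08, 0.0]
ft_force: [-0.8, 0.1, -0.5]
t: 9.2
ee_pos: [554.2, 50.8, 91.6]
orientation: [-3.14, 0.08, -0.002]
ft_force: [0.5, -0.4, 1.0]
t: 9.62
ee_pos: [534.2, 51.9, 91.7]
orientation: [-3.14, 0.08, -0.002]
ft_force: [2.2, -0.1, 3.9]
```

```bash
echo '[{"tx": -4},{"tx": -4},{"tx": -4},{"tx": -4},{"tx": -4}]' > rows.txt && python3 jog.py rows.txt|head -4
echo '[{"tx": -4},{"tx": -4},{"tx": -4},{"tx": -4},{"tx": -4}]' > rows.txt && python3 jog.py rows.txt|head -4
python3 - <<'E'
from workcell import ctrl
import cv2,numpy as np
d={n:ctrl.get_image(n) for n in('scene','side')}
f=lambda i,y,x:cv2.resize(i[y:y+90,x:x+80],None,fx=5,fy=5,interpolation=cv2.INTER_CUBIC)
im=np.hstack([f(d['scene']['img'],150,230),f(d['side']['img'],160,240)])
cv2.imwrite('pics/push.png',im[:,:,::-1])
E
```

```text
t: 10.03
ee_pos: [513.1, 52.8, 91.0]
orientation: [3.14, -0.08, -0.002]
ft_force: [2.0, -0.1, 0.1]
t: 10.45
ee_pos: [493.5, 53.9, 91.3]
orientation: [3.141, -0.08, -0.001]
ft_force: [1.3, 0.3, 0.7]
```

View pics/push.png

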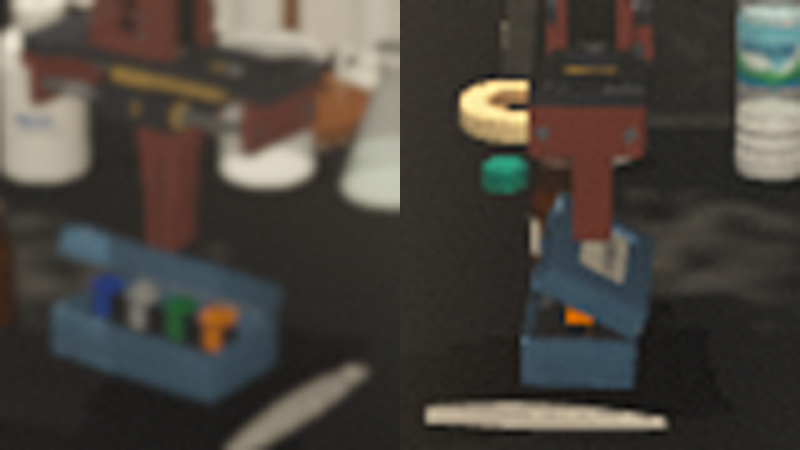

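The lid is now at about 0.6 rad with the fingertips on its outer face. Next: a little further forward, then down.

```bash
echo '[{"tx": -4},{"tx": -4},{"tx": -4},{"tz": 2},{"tz": 2}]' > rows.txt && python3 jog.py rows.txt|head -4
echo '[{"tz": 2.5},{"tz": 2.5},{"tz": 2.5},{"tz": 2.5},{"tz": 2}]' > rows.txt && python3 jog.py rows.txt|head -4
echo '[{"tz": 2},{"tz": 1.5},{"tz": 1.5},{"tz": 1},{}]' > rows.txt && python3 jog.py rows.txt|head -4
```

```text
t: 10.97
ee_pos: [481.9, 54.5, 87.3]
orientation: [3.141, -0.08, -0.0]
ft_force: [-0.1, -0.5, 0.7]
t: 11.38
ee_pos: [482.0, 54.4, 75.0]
orientation: [3.141, -0.08, -0.001]
ft_force: [0.1, 0.1, 0.3]
t: 11.8
ee_pos: [482.1, 54.4, 69.2]
orientation: [3.141, -0.08, -0.0]
ft_force: [0.2, 0.2, -0.3]
```

```bash
echo '[{"tz": 0.7},{"tz": 0.7},{}]' > rows.txt && python3 jog.py rows.txt|head -4
echo '[{"tz": 0.5},{"tz": 0.5},{}]' > rows.txt && python3 jog.py rows.txt|head -4
```

```text
t: 12.05
ee_pos: [482.3, 54.4, 68.1]
orientation: [-3.141, 0.08, -0.0]
ft_force: [-0.8, 0.6, 1.4]
t: 12.3
ee_pos: [482.3, 54.5, 67.9]
orientation: [-3.141, 0.08, -0.001]
ft_force: [-2.9, -0.1, 13.4]
```

13 N with tips at 48.9 mm, which matches the shut height of 49 mm. I'll hold briefly, then back off straight up.

```bash
echo '[{"tz": 0.2},{},{},{},{}]' > rows.txt && python3 jog.py rows.txt|head -4
echo '[{"tz": -4},{"tz": -10},{"tz": -25},{"tz": -30},{"tz": -30}]' > rows.txt && python3 jog.py rows.txt|head -2
echo '[{"ty": 20,"tz": -10},{"ty": 35},{"ty": 35},{"ty": 35},{}]' > rows.txt && python3 jog.py rows.txt
python3 - <<'E'
from workcell import ctrl
import cv2,numpy as np,pickle
from h import *
d={n:ctrl.get_image(n) for n in('scene','side','wrist')};pickle.dump(d,open('fin.pkl','wb'))
f=lambda i,y,x:cv2.resize(i[y:y+90,x:x+80],None,fx=5,fy=5,interpolation=cv2.INTER_CUBIC)
im=np.hstack([f(d['scene']['img'],150,230),f(d['side']['img'],160,240)])
cv2.imwrite('pics/fin.png',im[:,:,::-1])
E
```

```text
t: 12.72
ee_pos: [482.3, 54.5, 67.8]
orientation: [-3.141, 0.08, -0.001]
ft_force: [-4.2, -0.0, 15.3]
t: 13.13
ee_pos: [481.5, 54.4, 166.9]
t: 13.55
ee_pos: [475.8, -74.7, 176.7]
orientation: [3.139, -0.085, 0.002]
ft_force: [0.0, 0.5, -0.2]
width: 0.5
grasp_force: 0.0
```

View pics/fin.png

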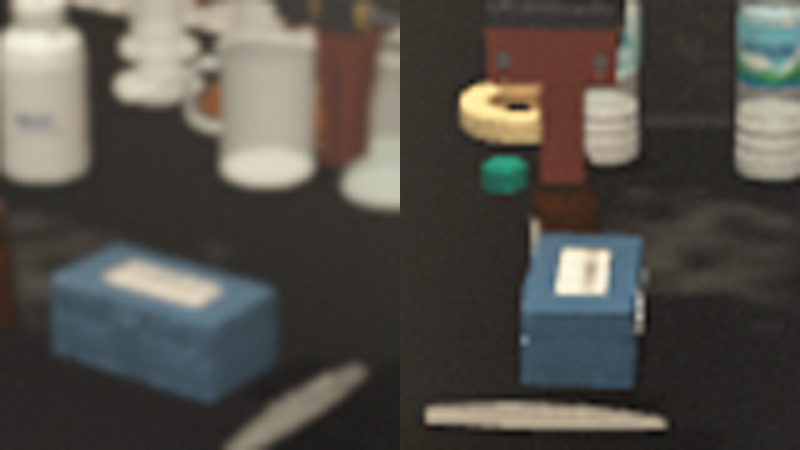

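The lid is flush shut in both views (scene ≈(262,212), side ≈(277,220)), the tweezers, vial and cap look undisturbed, and the gripper is clear of everything. Handing in.

```bash
python3 -c "
from workcell import ctrl
print(ctrl.get_obs()['qvel'].round(3) if hasattr(ctrl.get_obs()['qvel'],'round') else 0); print(ctrl.close_job())"
```

```text
[ 0.03   0.003  0.005 -0.001 -0.003 -0.001]
the job is handed in; nothing more can be done
None
```

The amber filter is the one at the right (−y) end of the box: I held the fingertips about 2 cm above its cap for over two seconds without touching it, then pushed the lid over, pressed it shut at about 15 N, backed away and handed the job in at about 14 s.

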